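# Gauge the pitch of a steriliser door spindle with pitch combs

## Task

A new nut must be ordered for the steriliser door spindle in the V-blocks just behind the wooden comb stand, and its pitch is not known: take the pitch combs from the stand one by one, set each astride the top of the thread and feel along it for the grooves with a light touch (never more than about 15 N), until you find the comb whose teeth go fully home. Press that comb home gently and leave it sitting upright in the middle part of the thread for the technician to read; the other two must stand in the stand at the end, and nothing around is to be knocked.

Things in the scene. Friction and masses are not known exactly. Their poses are not given: they have to be found in the camera images.
- spindle_a: one of three steel spindles with trapezoidal thread, each lying level in two dark V-blocks; the one to gauge is at the right, behind the comb stand (y under -0.2). Origin on the worktop midway between the V-blocks; y along the spindle, z up; its axis is 48 mm above the origin. Thread from y = -50 to +50 mm, 36 mm over the crests, 27 mm at the roots. Pitch and position of the grooves along y are not known. Does not yield.
- spindle_b: a spindle like spindle_a in its shape and frame, with another pitch. V-blocks of all three: at y = +-68 mm, 28 mm long, 52 mm wide, 44 mm high. The pitches of the three are 8, 9 and 10 mm, which is which is not known; two of the three lie apart at the left, y about 0.22
- spindle_c: a spindle like spindle_a in its shape and frame, with another pitch. Over all they reach from y = -102 to +91 mm. When the fitting comb seats fully its grip point is 100 mm above this origin; a comb of another pitch, or the right one not yet in the grooves, rides on the crests about 5 mm higher. Grooves take a comb only within about 1.5 mm along y
- comb_blue_grip (a point): grip point of the pitch comb of 8 mm pitch: two toothed steel leaves (58 mm long along y, outer faces 19 mm apart in x) joined by a web, blue grip on top (12 mm thick in x, 30 along y). This point is in the grip, 40 mm above the tooth tips, 24 above the web's top, 14 below the grip's top. Six teeth, 6 mm high, per leaf. 60 g. Starts teeth down in any slot of the stand, point 51 mm up.
- comb_yellow_grip (a point): grip point of the pitch comb of 9 mm pitch: two toothed steel leaves (58 mm long along y, outer faces 19 mm apart in x) joined by a web, yellow grip on top (12 mm thick in x, 30 along y). This point is in the grip, 40 mm above the tooth tips, 24 above the web's top, 14 below the grip's top. Six teeth, 6 mm high, per leaf. 60 g. Starts teeth down in any slot of the stand, point 51 mm up.
- comb_red_grip (a point): grip point of the pitch comb of 10 mm pitch: two toothed steel leaves (58 mm long along y, outer faces 19 mm apart in x) joined by a web, red grip on top (12 mm thick in x, 30 along y). This point is in the grip, 40 mm above the tooth tips, 24 above the web's top, 14 below the grip's top. Six teeth, 6 mm high, per leaf. 60 g. Starts teeth down in any slot of the stand, point 51 mm up.
- comb_blue: the same comb's own frame (blue grip): origin amid its tooth tips, y along the rows of teeth, z up through the grip
- comb_yellow: the same comb's own frame (yellow grip): origin amid its tooth tips, y along the rows of teeth, z up through the grip
- comb_red: the same comb's own frame (red grip): origin amid its tooth tips, y along the rows of teeth, z up through the grip
- stand: a light wooden block, 52 x 224 x 24 mm (x, y, z), origin under its centre; in its top three slots for the combs at y = -72, 0 and +72 mm, each 21.5 mm wide (x), 63 mm long (y), 13 mm deep, with a 2 mm chamfer. A comb that is home in a slot, its y along the stand's y, has its grip point 51 mm above the stand's underside. The stand is fixed.
- oil_bottle: small brown bottle with white cap, 25 x 25 x 52 mm, origin under its centre; a bystander, loose, not to be knocked about
- timer: white bench timer, 40 x 62 x 58 mm, origin under its centre; a bystander, loose, not to be knocked about
- brush_1: red hand brush, 64 x 154 x 91 mm, origin under its centre; a bystander, loose, not to be knocked about
- cup_orange: white specimen cup with orange lid, 47 x 47 x 58 mm, origin under its centre; a bystander, loose, not to be knocked about
- cup_blue: white specimen cup with blue lid, 47 x 47 x 58 mm, origin under its centre; a bystander, loose, not to be knocked about
Mind the look-alikes: they are no part of the job. Leave any orange, purple or turquoise look-alike of the comb_blue alone.

How it is judged:
On the way:
1. a comb, still held, is pressed fully home in the thread of the spindle behind the stand, along it and upright, within 30 mm of the middle ((((world y of spindle_a below -0.1 m and x of comb_blue_grip in the frame of spindle_a between -0.008 and 0.008 m and y of comb_blue_grip in the frame of spindle_a between -0.03 and 0.03 m and z of comb_blue_grip in the frame of spindle_a between 0.096 and 0.1015 m and angle between the y axis of comb_blue and the y axis of spindle_a, either way round below 0.06 rad and angle between comb_blue's own z axis and vertical below 0.2 rad and contact force between comb_blue and spindle_a above 1 N and contact force between comb_blue and the fingers above 1 N) or (world y of spindle_b below -0.1 m and x of comb_blue_grip in the frame of spindle_b between -0.008 and 0.008 m and y of comb_blue_grip in the frame of spindle_b between -0.03 and 0.03 m and z of comb_blue_grip in the frame of spindle_b between 0.096 and 0.1015 m and angle between the y axis of comb_blue and the y axis of spindle_b, either way round below 0.06 rad and angle between comb_blue's own z axis and vertical below 0.2 rad and contact force between comb_blue and spindle_b above 1 N and contact force between comb_blue and the fingers above 1 N) or (world y of spindle_c below -0.1 m and x of comb_blue_grip in the frame of spindle_c between -0.008 and 0.008 m and y of comb_blue_grip in the frame of spindle_c between -0.03 and 0.03 m and z of comb_blue_grip in the frame of spindle_c between 0.096 and 0.1015 m and angle between the y axis of comb_blue and the y axis of spindle_c, either way round below 0.06 rad and angle between comb_blue's own z axis and vertical below 0.2 rad and contact force between comb_blue and spindle_c above 1 N and contact force between comb_blue and the fingers above 1 N)) or ((world y of spindle_a below -0.1 m and x of comb_yellow_grip in the frame of spindle_a between -0.008 and 0.008 m and y of comb_yellow_grip in the frame of spindle_a between -0.03 and 0.03 m and z of comb_yellow_grip in the frame of spindle_a between 0.096 and 0.1015 m and angle between the y axis of comb_yellow and the y axis of spindle_a, either way round below 0.06 rad and angle between comb_yellow's own z axis and vertical below 0.2 rad and contact force between comb_yellow and spindle_a above 1 N and contact force between comb_yellow and the fingers above 1 N) or (world y of spindle_b below -0.1 m and x of comb_yellow_grip in the frame of spindle_b between -0.008 and 0.008 m and y of comb_yellow_grip in the frame of spindle_b between -0.03 and 0.03 m and z of comb_yellow_grip in the frame of spindle_b between 0.096 and 0.1015 m and angle between the y axis of comb_yellow and the y axis of spindle_b, either way round below 0.06 rad and angle between comb_yellow's own z axis and vertical below 0.2 rad and contact force between comb_yellow and spindle_b above 1 N and contact force between comb_yellow and the fingers above 1 N) or (world y of spindle_c below -0.1 m and x of comb_yellow_grip in the frame of spindle_c between -0.008 and 0.008 m and y of comb_yellow_grip in the frame of spindle_c between -0.03 and 0.03 m and z of comb_yellow_grip in the frame of spindle_c between 0.096 and 0.1015 m and angle between the y axis of comb_yellow and the y axis of spindle_c, either way round below 0.06 rad and angle between comb_yellow's own z axis and vertical below 0.2 rad and contact force between comb_yellow and spindle_c above 1 N and contact force between comb_yellow and the fingers above 1 N)) or ((world y of spindle_a below -0.1 m and x of comb_red_grip in the frame of spindle_a between -0.008 and 0.008 m and y of comb_red_grip in the frame of spindle_a between -0.03 and 0.03 m and z of comb_red_grip in the frame of spindle_a between 0.096 and 0.1015 m and angle between the y axis of comb_red and the y axis of spindle_a, either way round below 0.06 rad and angle between comb_red's own z axis and vertical below 0.2 rad and contact force between comb_red and spindle_a above 1 N and contact force between comb_red and the fingers above 1 N) or (world y of spindle_b below -0.1 m and x of comb_red_grip in the frame of spindle_b between -0.008 and 0.008 m and y of comb_red_grip in the frame of spindle_b between -0.03 and 0.03 m and z of comb_red_grip in the frame of spindle_b between 0.096 and 0.1015 m and angle between the y axis of comb_red and the y axis of spindle_b, either way round below 0.06 rad and angle between comb_red's own z axis and vertical below 0.2 rad and contact force between comb_red and spindle_b above 1 N and contact force between comb_red and the fingers above 1 N) or (world y of spindle_c below -0.1 m and x of comb_red_grip in the frame of spindle_c between -0.008 and 0.008 m and y of comb_red_grip in the frame of spindle_c between -0.03 and 0.03 m and z of comb_red_grip in the frame of spindle_c between 0.096 and 0.1015 m and angle between the y axis of comb_red and the y axis of spindle_c, either way round below 0.06 rad and angle between comb_red's own z axis and vertical below 0.2 rad and contact force between comb_red and spindle_c above 1 N and contact force between comb_red and the fingers above 1 N)))), for 0.1 s.
At the end, for the whole second after the job is handed in: One comb rests fully home in the thread of the spindle behind the stand (grip point at most 101.5 mm above its origin, within 30 mm of its middle, leaning under 0.2 rad); the other two stand home in slots of the stand (grip point 46 to 56 mm above its underside, leaning under 0.25 rad) (((((world y of spindle_a below -0.1 m and x of comb_blue_grip in the frame of spindle_a between -0.008 and 0.008 m and y of comb_blue_grip in the frame of spindle_a between -0.03 and 0.03 m and z of comb_blue_grip in the frame of spindle_a between 0.096 and 0.1015 m and angle between the y axis of comb_blue and the y axis of spindle_a, either way round below 0.06 rad and angle between comb_blue's own z axis and vertical below 0.2 rad) or (world y of spindle_b below -0.1 m and x of comb_blue_grip in the frame of spindle_b between -0.008 and 0.008 m and y of comb_blue_grip in the frame of spindle_b between -0.03 and 0.03 m and z of comb_blue_grip in the frame of spindle_b between 0.096 and 0.1015 m and angle between the y axis of comb_blue and the y axis of spindle_b, either way round below 0.06 rad and angle between comb_blue's own z axis and vertical below 0.2 rad) or (world y of spindle_c below -0.1 m and x of comb_blue_grip in the frame of spindle_c between -0.008 and 0.008 m and y of comb_blue_grip in the frame of spindle_c between -0.03 and 0.03 m and z of comb_blue_grip in the frame of spindle_c between 0.096 and 0.1015 m and angle between the y axis of comb_blue and the y axis of spindle_c, either way round below 0.06 rad and angle between comb_blue's own z axis and vertical below 0.2 rad)) and linear speed of comb_blue below 0.02 m/s and angular speed of comb_blue below 0.2 rad/s and (x of comb_yellow_grip in the frame of stand between -0.012 and 0.012 m and y of comb_yellow_grip in the frame of stand between -0.09 and 0.09 m and z of comb_yellow_grip in the frame of stand between 0.046 and 0.056 m and angle between comb_yellow's own z axis and vertical below 0.25 rad) and (x of comb_red_grip in the frame of stand between -0.012 and 0.012 m and y of comb_red_grip in the frame of stand between -0.09 and 0.09 m and z of comb_red_grip in the frame of stand between 0.046 and 0.056 m and angle between comb_red's own z axis and vertical below 0.25 rad)) or (((world y of spindle_a below -0.1 m and x of comb_yellow_grip in the frame of spindle_a between -0.008 and 0.008 m and y of comb_yellow_grip in the frame of spindle_a between -0.03 and 0.03 m and z of comb_yellow_grip in the frame of spindle_a between 0.096 and 0.1015 m and angle between the y axis of comb_yellow and the y axis of spindle_a, either way round below 0.06 rad and angle between comb_yellow's own z axis and vertical below 0.2 rad) or (world y of spindle_b below -0.1 m and x of comb_yellow_grip in the frame of spindle_b between -0.008 and 0.008 m and y of comb_yellow_grip in the frame of spindle_b between -0.03 and 0.03 m and z of comb_yellow_grip in the frame of spindle_b between 0.096 and 0.1015 m and angle between the y axis of comb_yellow and the y axis of spindle_b, either way round below 0.06 rad and angle between comb_yellow's own z axis and vertical below 0.2 rad) or (world y of spindle_c below -0.1 m and x of comb_yellow_grip in the frame of spindle_c between -0.008 and 0.008 m and y of comb_yellow_grip in the frame of spindle_c between -0.03 and 0.03 m and z of comb_yellow_grip in the frame of spindle_c between 0.096 and 0.1015 m and angle between the y axis of comb_yellow and the y axis of spindle_c, either way round below 0.06 rad and angle between comb_yellow's own z axis and vertical below 0.2 rad)) and linear speed of comb_yellow below 0.02 m/s and angular speed of comb_yellow below 0.2 rad/s and (x of comb_blue_grip in the frame of stand between -0.012 and 0.012 m and y of comb_blue_grip in the frame of stand between -0.09 and 0.09 m and z of comb_blue_grip in the frame of stand between 0.046 and 0.056 m and angle between comb_blue's own z axis and vertical below 0.25 rad) and (x of comb_red_grip in the frame of stand between -0.012 and 0.012 m and y of comb_red_grip in the frame of stand between -0.09 and 0.09 m and z of comb_red_grip in the frame of stand between 0.046 and 0.056 m and angle between comb_red's own z axis and vertical below 0.25 rad)) or (((world y of spindle_a below -0.1 m and x of comb_red_grip in the frame of spindle_a between -0.008 and 0.008 m and y of comb_red_grip in the frame of spindle_a between -0.03 and 0.03 m and z of comb_red_grip in the frame of spindle_a between 0.096 and 0.1015 m and angle between the y axis of comb_red and the y axis of spindle_a, either way round below 0.06 rad and angle between comb_red's own z axis and vertical below 0.2 rad) or (world y of spindle_b below -0.1 m and x of comb_red_grip in the frame of spindle_b between -0.008 and 0.008 m and y of comb_red_grip in the frame of spindle_b between -0.03 and 0.03 m and z of comb_red_grip in the frame of spindle_b between 0.096 and 0.1015 m and angle between the y axis of comb_red and the y axis of spindle_b, either way round below 0.06 rad and angle between comb_red's own z axis and vertical below 0.2 rad) or (world y of spindle_c below -0.1 m and x of comb_red_grip in the frame of spindle_c between -0.008 and 0.008 m and y of comb_red_grip in the frame of spindle_c between -0.03 and 0.03 m and z of comb_red_grip in the frame of spindle_c between 0.096 and 0.1015 m and angle between the y axis of comb_red and the y axis of spindle_c, either way round below 0.06 rad and angle between comb_red's own z axis and vertical below 0.2 rad)) and linear speed of comb_red below 0.02 m/s and angular speed of comb_red below 0.2 rad/s and (x of comb_blue_grip in the frame of stand between -0.012 and 0.012 m and y of comb_blue_grip in the frame of stand between -0.09 and 0.09 m and z of comb_blue_grip in the frame of stand between 0.046 and 0.056 m and angle between comb_blue's own z axis and vertical below 0.25 rad) and (x of comb_yellow_grip in the frame of stand between -0.012 and 0.012 m and y of comb_yellow_grip in the frame of stand between -0.09 and 0.09 m and z of comb_yellow_grip in the frame of stand between 0.046 and 0.056 m and angle between comb_yellow's own z axis and vertical below 0.25 rad)))); the robot touches nothing.
It fails at once if a comb is pressed against a spindle with more than 30 N (contact force between any of comb_blue, comb_yellow, comb_red and spindle_a above 30 N or contact force between any of comb_blue, comb_yellow, comb_red and spindle_b above 30 N or contact force between any of comb_blue, comb_yellow, comb_red and spindle_c above 30 N).
It fails at once if the fingers strike a spindle or its V-blocks with more than 20 N (contact force between the fingers and spindle_a above 20 N or contact force between the fingers and spindle_b above 20 N or contact force between the fingers and spindle_c above 20 N).
It fails at once if a bystander is moved by more than 30 mm (distance of any of oil_bottle, timer, brush_1, cup_orange, cup_blue from where it was at the start of the episode above 0.03 m).
It also fails if it takes over 72 s, if anything falls off the work surface, if the arm or the gripper's body presses on something with over 40 N, if the wrist force passes 120 N, or if a joint passes its speed limit or range.

## Robot

A 6-joint arm with a two-finger parallel gripper is mounted at the origin on a cart in front of the work surface, level with it; the furniture and walls round the work are solid. World frame = base frame: x ahead of the robot, y to its left, z up, the work surface at z = 0. Lengths are in m, angles in rad, forces in N, time in s.
With the tool pointing down it reaches from about 0.35 to 0.85 m from the base axis. Payload 8.1 kg.
Tool frame: the origin (TCP) lies at the centre of the arm's flange, where the gripper is bolted on; the fingertips stand 186 mm ahead of it and the grasp point (between the pads) lies 167 mm ahead of it; z points along the fingers, y is the line along which they close (so a half turn about z gives the same grasp; the last joint's range is limited). The gripper opens to 93 mm and grips with 3 to 60 N. Pads are 15 mm wide; open, the fingers measure 128 mm over their backs; the gripper's body (75 mm by 188 mm) begins 65 mm behind the grasp point.
Start: joints at [1.193, 0.13, 1.488, -0, 1.523, -0.085], TCP at [0.173, 0.574, 0.405] pointing down, gripper open.
Joint ranges: [-2.96, 2.96], [-0.89, 2.26], [0.02, 2.5], [-1.34, 4.48], [0, 2.73], [-2.66, 2.66]. Speed limits (rad/s): [2.39, 2.39, 2.79, 3.14, 3.14, 3.14].

## Interface

Orientations are given as a rotation vector (axis times angle).
In Python, from plant import robot gives the robot as it stands.
- The arm moves only by the tool apply_moves, never from a script. Its argument "series" is a list of rows, each a list of 2 entries, a list of its own where there are three numbers: the shift along the tool's x, y, z in mm, then the turn, a rotation vector about the tool's x, y, z in rad. A call has 1 to 12 rows; each row shifts and turns the commanded pose from where the row before left it, along the tool's axes as they then stand; what a row does not reach is not made up. A row lasts 1/12 s, in which the tool goes at most 41.7 mm and 7.16 degrees, less where a joint would pass 70% of its speed; a pose out of reach is approached as far as the arm can. A call is refused whole if a number of a shift passes 41.7 or a number of a turn 0.125, either way. A call with a gripper value outside its range is refused whole. "claw" is the opening, from 0 (shut) to 1 (fully open), set as the call begins (left out, the last holds). The fingers move at their own pace and stop on an object; "newtons" is the grip in N (left out, the last holds). Time passes only in rows, so rows that do not move let the fingers close. It gives the time, the measured TCP pose, the force, the opening and the grip force at its end, in the units of the state.
- robot.read_state(): the state, without advancing time (a new reading comes with each control period).
- robot.read_camera(name): name is "scene" or "top" or "wrist"; returns (picture, depth): 420x560x3 uint8, blue, green, red; 420x560 float32, m along the optical axis (not along the pixel's ray), 0 where there is no reading.
- robot.calibration(name): a dict with "fx", "fy", "cx", "cy" (pixels), "D" ([k1, k2, p1, p2, k3] as OpenCV has them; the pictures are not rectified), "extrinsics" (4x4, takes a point from world to camera coordinates). Camera axes: x right, y down, z forward; pixel columns grow to the right and rows downward; lengths in m; the calibration is good to about 2 mm. A picture is of the moment at which its call begins: read the wrist's pose just before it. calibration takes no time and is no camera call; for the wrist camera it gives the pose at the moment of the call.
- robot.close_job(): hands the job in; it is judged then, once.
The state is a dict: "t": time; "q": joint angles; "dq": joint speeds; "joint_torque": joint torques, N m; "tool_pos": TCP position; "orientation": TCP orientation; "force": force on the tool from outside, world axes, zero at the start; "wrist_torque": the same for the moment, N m; "opening": finger opening in m; "gripper_force": force on a finger pad.
Only numpy, scipy, OpenCV 4.12 (cv2) and the standard library are available. Lean on these libraries where they do the work, as an engineer would, in place of code of your own. Each camera call takes 0.05 s, during which the arm holds its last target. There are 200 camera calls.

## Working session

There is one attempt and no reset: what is moved stays moved. The work goes in short steps, Python scripts to look and compute and a tool call to move; the robot and the scene stay as the last step left them, time stands still between calls to the robot, and variables do not carry over. Pictures are saved under pics/ and viewed, at most 10 in all, crops included, and the job is handed in when it is done.

Besides the shell and the picture viewer there is one more tool, called after "Emit:" in YAML: its name, and indented under it one key for each argument. apply_moves: Moves the arm, as the interface text tells. Its arguments: {"type":"object","properties":{"series":{"type":"array"},"claw":{"type":"number"},"newtons":{"type":"number"}},"required":["series"]}

```bash
mkdir -p pics
python3 - <<'E'
from plant import robot
import cv2,numpy as np
s=robot.read_state();print(s)
for n in("top","scene"):
    p,d=robot.read_camera(n);cv2.imwrite(f"pics/{n}0.png",p);np.save(f"{n}0.npy",d);c=robot.calibration(n);print(n,c)
E
```

```text
{'t': 0.0, 'q': array([ 1.19262449e+00,  1.31124118e-01,  1.48925909e+00, -6.09961103e-06,
        1.52298729e+00, -8.54093371e-02]), 'dq': array([ 1.42414591e-04,  2.87803340e-04, -1.76424511e-03, -1.65261631e-03,
       -4.89226271e-04,  6.58019072e-05]), 'joint_torque': array([-8.33876857e-04, -5.59853911e+01, -4.91752446e+01,  7.67600304e-02,
        3.56853276e-02, -2.14168635e-04]), 'tool_pos': array([0.17306063, 0.57426466, 0.40372036]), 'orientation': array([-4.58170369e-01, -3.10759525e+00,  2.71979322e-03]), 'force': array([ 0.54607802,  0.90448112, -0.35018236]), 'wrist_torque': array([-0.03249589,  0.04464228, -0.10460832]), 'gripper_force': 0.0, 'opening': 0.09291071933398688}
top {'fx': 487.01846449530626, 'fy': 487.01846449530626, 'cx': 286.20458207461473, 'cy': 211.27346169770385, 'D': array([-0.15526479,  0.        ,  0.        ,  0.        ,  0.        ]), 'extrinsics': array([[-0.02625962, -0.9995585 ,  0.01390067, -0.05734013],
       [-0.99647337,  0.02506494, -0.08007854,  0.51727331],
       [ 0.07969476, -0.01595448, -0.99669163,  1.47332395],
       [ 0.        ,  0.        ,  0.        ,  1.        ]])}
scene {'fx': 499.7368088456633, 'fy': 499.7368088456633, 'cx': 285.92128647938443, 'cy': 211.02095028356922, 'D': array([0.01877991, 0.        , 0.        , 0.        , 0.        ]), 'extrinsics': array([[ 0.51141184, -0.8591481 , -0.01795732, -0.29334087],
       [-0.60256163, -0.34362219, -0.72030776,  0.31234007],
       [ 0.61268051,  0.37919431, -0.69342214,  1.14774459],
       [ 0.        ,  0.        ,  0.        ,  1.        ]])}
```

View pics/top0.png

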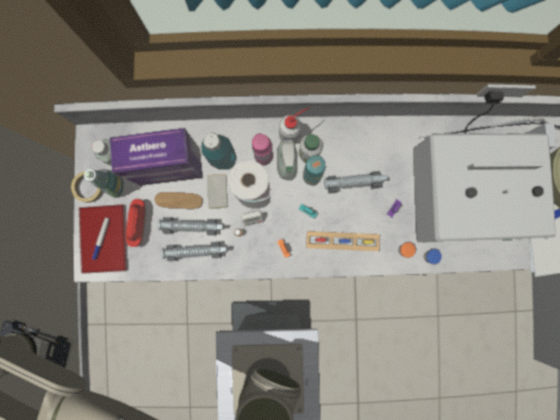

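View pics/scene0.png

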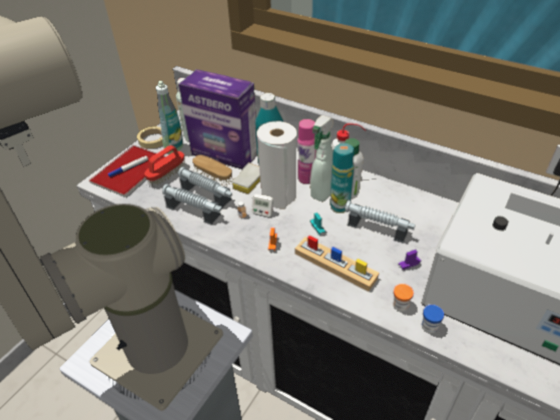

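The top view shows the stand at about (343,241), with red at (320,240), blue at (345,241) and yellow at (369,242). The target spindle is at about (356,182). There are decoys in orange (285,247), turquoise (308,211) and purple (395,208). The cups sit at (408,250) and (433,256).

```bash
cat > h.py <<'E'
import cv2,numpy as np
from plant import robot
from scipy.spatial.transform import Rotation as R
def K(c): return np.array([[c['fx'],0,c['cx']],[0,c['fy'],c['cy']],[0,0,1.]])
def cast(c,uv,z):
    uv=np.asarray(uv,float).reshape(-1,1,2)
    n=cv2.undistortPoints(uv,K(c),np.array(c['D']))[:,0]
    E=c['extrinsics'];Rm=E[:3,:3];o=-Rm.T@E[:3,3]
    d=np.c_[n,np.ones(len(n))]@Rm
    return o+d*((z-o[2])/d[:,2])[:,None]
def proj(c,P):
    E=c['extrinsics'];r,_=cv2.Rodrigues(E[:3,:3])
    return cv2.projectPoints(np.asarray(P,float).reshape(-1,1,3),r,E[:3,3],K(c),np.array(c['D']))[0][:,0]
HS={'red':((0,8),(172,180)),'blue':((105,128),),'yellow':((22,34),)}
def cmask(p,col,smin=130,vmin=70):
    h=cv2.cvtColor(p,cv2.COLOR_BGR2HSV);m=0
    for a,b in HS[col]: m=m|cv2.inRange(h,(a,smin,vmin),(b,255,255))
    return m
def blobs(m,amin):
    n,l,s,c=cv2.connectedComponentsWithStats(m)
    return [(s[i][4],c[i],(l==i)) for i in range(1,n) if s[i][4]>=amin]
def rect(m):
    y,x=np.nonzero(m);return cv2.minAreaRect(np.c_[x,y].astype(np.float32))
E
python3 - <<'E'
from h import *
p=cv2.imread('pics/top0.png');c=robot.calibration('top')
for col in HS:
    for a,u,m in blobs(cmask(p,col),8):
        if 300<u[0]<390 and 225<u[1]<255: print(col,a,u.round(1),cast(c,u,.06).round(4))
h=cv2.cvtColor(p,cv2.COLOR_BGR2HSV)
m=cv2.inRange(h,(8,70,120),(22,200,255));m[:228]=0;m[255:]=0;m[:,:300]=0;m[:,385:]=0
r=rect(m);b=cv2.boxPoints(r);print('stand',r,cast(c,b,.024).round(4))
d=np.load('top0.npy')
g=np.mgrid[165:200,318:395];E=c['extrinsics']
uv=np.c_[g[1].ravel(),g[0].ravel()]
n=cv2.undistortPoints(uv.astype(float).reshape(-1,1,2),K(c),np.array(c['D']))[:,0]
z=d[uv[:,1],uv[:,0]];P=(np.c_[n,np.ones(len(n))]*z[:,None]-E[:3,3])@E[:3,:3]
q=P[(P[:,2]>.03)&(P[:,2]<.09)]
print(len(q),q.min(0),q.max(0));r=cv2.minAreaRect(q[:,:2].astype(np.float32));print(r,cv2.boxPoints(r).round(3))
print('wrist',robot.calibration('wrist'))
s=robot.read_state();T=np.eye(4);T[:3,:3]=R.from_rotvec(s['orientation']).as_matrix();T[:3,3]=s['tool_pos']
print((robot.calibration('wrist')['extrinsics']@T).round(3));print(T.round(3))
E
```

```text
red 16 [320.5 239.5] [[ 0.4256 -0.17    0.06  ]]
yellow 17 [367.8 241.5] [[ 0.4157 -0.3119  0.06  ]]
stand ((342.5354309082031, 240.73239135742188), (71.61608123779297, 15.706357955932617), 2.642545223236084) [[ 0.4048 -0.1293  0.024 ]
 [ 0.4526 -0.1329  0.024 ]
 [ 0.4364 -0.3532  0.024 ]
 [ 0.3883 -0.3491  0.024 ]]
721 [ 0.57219863 -0.37996457  0.03009794] [ 0.63150539 -0.16691132  0.07284849]
((0.6013212203979492, -0.2735562324523926), (0.04898902401328087, 0.21333618462085724), 4.68054723739624) [[ 0.568 -0.169]
 [ 0.586 -0.382]
 [ 0.634 -0.378]
 [ 0.617 -0.165]]
wrist {'fx': 366.20360218542714, 'fy': 366.20360218542714, 'cx': 285.5999553216451, 'cy': 203.7110725693345, 'D': array([-0.04011687,  0.        ,  0.        ,  0.        ,  0.        ]), 'extrinsics': array([[ 0.28885218,  0.95737235, -0.00161164, -0.59988715],
       [ 0.9152798 , -0.27565783,  0.29372717, -0.03424844],
       [ 0.28076202, -0.08631883, -0.95588794,  0.39256638],
       [ 0.        ,  0.        ,  0.        ,  1.        ]])}
[[-0.     1.     0.    -0.001]
 [-0.956 -0.    -0.294  0.084]
 [-0.294 -0.     0.956  0.006]
 [ 0.     0.     0.     1.   ]]
[[-0.957  0.289 -0.001  0.173]
 [ 0.289  0.957 -0.002  0.574]
 [ 0.    -0.002 -1.     0.404]
 [ 0.     0.     0.     1.   ]]
```

Rotate and travel to a look pose above the stand and spindle.

Emit:
apply_moves:
  series:
    - [[0,0,0],[0,0,0.1127]]
    - [[0,0,0],[0,0,0.1127]]
    - [[0,0,0],[0,0,0.1127]]
    - [[0,0,0],[0,0,0.1127]]
    - [[0,0,0],[0,0,0.1127]]
    - [[0,0,0],[0,0,0.1127]]
    - [[0,0,0],[0,0,0.1127]]
    - [[0,0,0],[0,0,0.1127]]
    - [[0,0,0],[0,0,0.1127]]
    - [[0,0,0],[0,0,0.1127]]
    - [[0,0,0],[0,0,0.1127]]
    - [[0,0,0],[0,0,0.1127]]
  claw: 0.6

```text
t: 1.1
tool_pos: [0.1731, 0.5743, 0.4041]
orientation: [2.308, 2.131, -0.002]
force: [0.4, -0.5, -0.8]
opening: 0.0558
gripper_force: 0.0
```

Emit:
apply_moves:
  series:
    - [[-24,34,0],[0,0,0]]
    - [[-24,34,0],[0,0,0]]
    - [[-24,34,0],[0,0,0]]
    - [[-24,34,0],[0,0,0]]
    - [[-24,34,0],[0,0,0]]
    - [[-24,34,0],[0,0,0]]
    - [[-24,34,0],[0,0,0]]
    - [[-24,34,0],[0,0,0]]
    - [[-24,34,0],[0,0,0]]
    - [[-41,0,0],[0,0,0]]
    - [[-41,0,0],[0,0,0]]
    - [[-41,0,0],[0,0,0]]

```text
t: 2.1
tool_pos: [0.4532, 0.2118, 0.4033]
orientation: [-2.302, -2.136, 0.004]
force: [1.0, 0.0, 0.6]
opening: 0.0559
gripper_force: 0.0
```

Emit:
apply_moves:
  series:
    - [[-41,0,0],[0,0,0]]
    - [[-41,0,0],[0,0,0]]
    - [[-41,0,0],[0,0,0]]
    - [[-41,0,0],[0,0,0]]
    - [[-41,0,0],[0,0,0]]
    - [[-41,0,0],[0,0,0]]
    - [[-41,0,0],[0,0,0]]
    - [[-41,0,0],[0,0,0]]
    - [[-26,20,0],[0,0,0]]
    - [[-26,20,0],[0,0,0]]
    - [[-26,20,0],[0,0,0]]
    - [[-26,20,0],[0,0,0]]

```text
t: 3.1
tool_pos: [0.5011, -0.2248, 0.4042]
orientation: [-2.303, -2.136, 0.0]
force: [0.2, -0.8, 0.8]
opening: 0.0558
gripper_force: 0.0
```

Run:
```python
from h import *
c=robot.calibration('wrist');p,d=robot.read_camera('wrist');cv2.imwrite('pics/w1.png',p);np.save('w1.npy',d)
s=robot.read_state();print(s['tool_pos'],R.from_rotvec(s['orientation']).as_matrix().round(3))
import pickle;pickle.dump(c,open('w1.pkl','wb'))
for col in HS:
    for a,u,m in blobs(cmask(p,col),40):
        print(col,a,u.round(1),cast(c,u,.063).round(4))
```

```text
[ 0.50288603 -0.22858299  0.40269033] [[ 0.077  0.997 -0.001]
 [ 0.997 -0.077 -0.001]
 [-0.001 -0.001 -1.   ]]
red 632 [198.7 130.5] [[ 0.4294 -0.1685  0.063 ]]
blue 550 [204.4 206.3] [[ 0.4247 -0.2375  0.063 ]]
yellow 148 [391.   86.8] [[ 0.5961 -0.1445  0.063 ]]
yellow 155 [443.8 111.2] [[ 0.6418 -0.1677  0.063 ]]
```

View pics/w1.png

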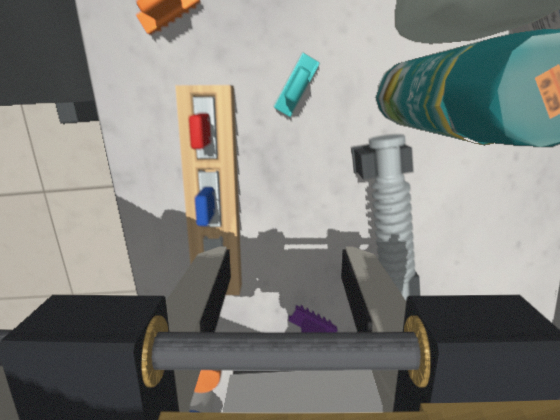

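The wrist view shows red at (199,130), blue at (204,206) and the spindle from (390,140) downward, partly hidden by the gripper. The tall teal can is at the upper right. I'll shift about 90 mm toward -y for a clear view.

Emit:
apply_moves:
  series:
    - [[-33,5,0],[0,0,0]]
    - [[-33,5,0],[0,0,0]]
    - [[-34,5,0],[0,0,0]]
    - [[0,0,0],[0,0,0]]
    - [[0,0,0],[0,0,0]]

```text
t: 3.57
tool_pos: [0.5079, -0.3255, 0.4035]
orientation: [-2.304, -2.133, 0.001]
force: [-0.1, 0.0, -0.1]
opening: 0.0557
gripper_force: 0.0
```

Run:
```python
from h import *
import pickle
c=robot.calibration('wrist');p,d=robot.read_camera('wrist');cv2.imwrite('pics/w2.png',p);np.save('w2.npy',d)
s=robot.read_state();print(s['tool_pos'],s['t'],R.from_rotvec(s['orientation']).as_matrix().round(3))
pickle.dump(c,open('w2.pkl','wb'))
for col in HS:
    for a,u,m in blobs(cmask(p,col),60): print(col,a,u.round(1),cast(c,u,.057).round(4))
E=c['extrinsics']
g=np.mgrid[0:420,0:560];uv=np.c_[g[1].ravel(),g[0].ravel()]
n=cv2.undistortPoints(uv.astype(float).reshape(-1,1,2),K(c),np.array(c['D']))[:,0]
z=d.ravel();P=(np.c_[n,np.ones(len(n))]*z[:,None]-E[:3,3])@E[:3,:3];P[z==0]=np.nan
np.save('P2.npy',P)
# colour grip by depth
pm=P.reshape(420,560,3)
for col in HS:
  for a,u,m in blobs(cmask(p,col),60):
    q=pm[m];t=q[q[:,2]>np.nanpercentile(q[:,2],50)];print(col,'depth',np.nanmin(q,0).round(4),np.nanmax(q,0).round(4),np.nanmean(t,0).round(4))
# spindle crest pts
q=P[(P[:,2]>.055)&(P[:,2]<.075)&(abs(P[:,0]-.60)<.05)&(P[:,1]<-.2)&(P[:,1]>-.34)]
k=q[q[:,2]>.059];print(len(q),len(k));vx=np.polyfit(k[:,1],k[:,0],1);print('axis x=',vx,'z',np.percentile(k[:,2],[50,90,99]))
for y in (-.23,-.27,-.31): print(y,np.polyval(vx,y))
can=P[(P[:,0]>.58)&(P[:,1]>-.2)&(P[:,2]>.12)];print('can',np.nanmin(can,0),np.nanmax(can,0))
```

```text
[ 0.5080713 -0.3242577  0.4038359] 3.6167 [[ 0.076  0.997 -0.001]
 [ 0.997 -0.076  0.001]
 [ 0.001 -0.001 -1.   ]]
red 682 [174.7  14.2] [[ 0.428  -0.1741  0.057 ]]
blue 701 [180.5  98. ] [[ 0.4227 -0.2404  0.057 ]]
yellow 663 [186.7 177.8] [[ 0.4173 -0.3108  0.057 ]]
red depth [ 0.4196 -0.1843  0.0317] [ 0.4331 -0.1603  0.0678] [ 0.4261 -0.1742  0.0654]
blue depth [ 0.4154 -0.2546  0.0333] [ 0.4279 -0.2263  0.0674] [ 0.4212 -0.2401  0.0656]
yellow depth [ 0.3971 -0.3264  0.024 ] [ 0.4221 -0.2967  0.0676] [ 0.4157 -0.312   0.0654]
4659 3399
axis x= [-0.08161581  0.57902252] z [0.06215447 0.06610115 0.06749982]
-0.23 0.597794156826743
-0.27 0.6010587890429446
-0.31 0.6043234212591462Traceback (most recent call last):
  File "<stdin>", line 22, in <module>
    res = np.fmin.reduce(a, axis=axis, out=out, **kwargs)
ValueError: zero-size array to reduction operation fmin which has no identity
```

View pics/w2.png

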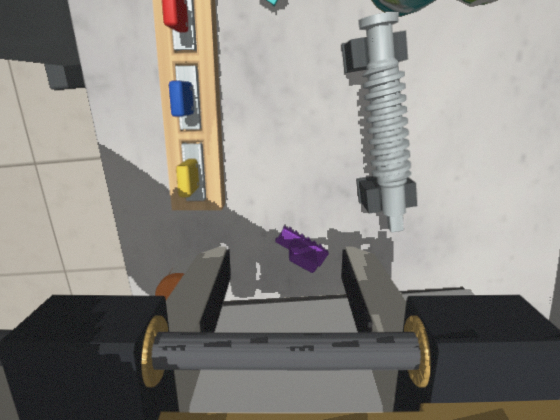

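This view shows everything clearly. The combs are at (175,14), (181,98) and (187,178). The thread runs from (383,62) to (393,180), with V-blocks at each end. Next I'll get the thread's middle and estimate the pitch from its brightness and depth profile.

Run:
```python
from h import *
import pickle
c=pickle.load(open('w2.pkl','rb'));P=np.load('P2.npy');p=cv2.cvtColor(cv2.imread('pics/w2.png'),cv2.COLOR_BGR2GRAY).astype(np.float32)
ay=np.array([-.0814,.9967]);o=np.array([.60106,-.27]);ax=np.array([.9967,.0814])
L=(P[:,:2]-o)@ay;X=(P[:,:2]-o)@ax;Z=P[:,2]
mid=[]
for nm,sel in(('allz',(abs(X)<.03)&(Z>.03)),('side',(abs(X)>.0195)&(abs(X)<.03)&(Z>.034)&(Z<.05))):
    h=np.histogram(L[sel&(abs(L)<.14)],np.arange(-.14,.141,.004));print(nm,[(round(1e3*b),int(n)) for n,b in zip(*h)])
w=[]
for l in np.arange(-.11,.11,.004):
    q=X[(abs(L-l)<.002)&(Z>.045)&(abs(X)<.03)];w.append((round(l*1e3),len(q),None if len(q)<3 else round(1e3*np.ptp(q))))
print(w)
l=np.arange(-.07,.08,.0005);pr=0
for dx in(-.008,-.004,0,.004,.008):
    zz=.048+np.sqrt(.017**2-dx**2)
    uv=proj(c,np.c_[o+l[:,None]*ay+dx*ax,np.full(len(l),zz)]).astype(np.float32)
    v=cv2.remap(p,uv[:,0],uv[:,1],cv2.INTER_LINEAR)[:,0]
    res=[]
    for P_ in np.arange(6,13,.25):
        k=(l>-.045)&(l<.055);vv=v[k]-np.polyval(np.polyfit(l[k],v[k],2),l[k]);res.append((abs((vv*np.hanning(k.sum())*np.exp(2j*np.pi*l[k]/P_*1e3)).sum()).round(0),P_))
    print(dx,sorted(res)[::-1][:4])
P1=np.load('w1.npy');c1=pickle.load(open('w1.pkl','rb'));E=c1['extrinsics']
g=np.mgrid[0:420,0:560];uv=np.c_[g[1].ravel(),g[0].ravel()]
n=cv2.undistortPoints(uv.astype(float).reshape(-1,1,2),K(c1),np.array(c1['D']))[:,0];z=P1.ravel()
Q=(np.c_[n,np.ones(len(n))]*z[:,None]-E[:3,3])@E[:3,:3];k=(z>0)&(Q[:,0]>.58)&(Q[:,1]>-.24)&(Q[:,2]>.08)&(uv[:,0]>370)&(uv[:,1]<150);print('can',Q[k].min(0),Q[k].max(0))
```

```text
allz [(-140, 0), (-136, 0), (-132, 0), (-128, 0), (-124, 0), (-120, 0), (-116, 0), (-112, 22), (-108, 58), (-104, 66), (-100, 58), (-96, 45), (-92, 152), (-88, 202), (-84, 206), (-80, 210), (-76, 206), (-72, 215), (-68, 231), (-64, 87), (-60, 107), (-56, 156), (-52, 115), (-48, 196), (-44, 128), (-40, 180), (-36, 176), (-32, 125), (-28, 199), (-24, 132), (-20, 183), (-16, 169), (-12, 147), (-8, 192), (-4, 148), (0, 186), (4, 171), (8, 160), (12, 192), (16, 168), (20, 183), (24, 186), (28, 178), (32, 183), (36, 187), (40, 160), (44, 251), (48, 280), (52, 289), (56, 289), (60, 290), (64, 289), (68, 189), (72, 183), (76, 232), (80, 146), (84, 150), (88, 123), (92, 52), (96, 10), (100, 0), (104, 0), (108, 0), (112, 0), (116, 0), (120, 0), (124, 0), (128, 0), (132, 0), (136, 0)]
side [(-140, 0), (-136, 0), (-132, 0), (-128, 0), (-124, 0), (-120, 0), (-116, 0), (-112, 0), (-108, 0), (-104, 0), (-100, 0), (-96, 0), (-92, 22), (-88, 43), (-84, 38), (-80, 46), (-76, 43), (-72, 41), (-68, 44), (-64, 0), (-60, 0), (-56, 0), (-52, 0), (-48, 0), (-44, 0), (-40, 0), (-36, 0), (-32, 0), (-28, 0), (
[... 1430 characters left out ...]
loat64(9.25)), (np.float64(376.0), np.float64(9.0)), (np.float64(358.0), np.float64(9.5)), (np.float64(328.0), np.float64(8.75))]
0 [(np.float64(288.0), np.float64(10.75)), (np.float64(274.0), np.float64(11.0)), (np.float64(274.0), np.float64(10.5)), (np.float64(237.0), np.float64(11.25))]
0.004 [(np.float64(483.0), np.float64(11.0)), (np.float64(478.0), np.float64(10.75)), (np.float64(459.0), np.float64(11.25)), (np.float64(437.0), np.float64(10.5))]
0.008 [(np.float64(485.0), np.float64(10.5)), (np.float64(485.0), np.float64(10.25)), (np.float64(448.0), np.float64(10.75)), (np.float64(444.0), np.float64(10.0))]
can [ 0.59323063 -0.18265154  0.08000567] [ 0.71151023 -0.0829355   0.22082381]
```

Run:
```python
from h import *
import pickle
from scipy.signal import find_peaks
c=pickle.load(open('w2.pkl','rb'));P=np.load('P2.npy');p=cv2.cvtColor(cv2.imread('pics/w2.png'),cv2.COLOR_BGR2GRAY).astype(np.float32)
ay=np.array([-.0814,.9967]);o=np.array([.6019,-.2805]);ax=np.array([.9967,.0814])
L=(P[:,:2]-o)@ay;X=(P[:,:2]-o)@ax;Z=P[:,2]
Ps=np.arange(6.5,12.6,.25)
def spec(l,v,t):
    v=v-np.polyval(np.polyfit(l,v,2),l);w=.5+.5*np.cos(np.pi*l/.05)
    a=np.array([abs((v*w*np.exp(2j*np.pi*l/q*1e3)).sum())/len(l) for q in Ps]);i=np.argsort(-a)[:4];print(t,[(float(Ps[j]),round(float(a[j]),5)) for j in i])
for x0 in np.arange(-.014,.015,.004):
    k=(abs(X-x0)<.002)&(abs(L)<.048)&(Z>.04);spec(L[k],Z[k],f'depth {x0:.3f} n={k.sum()}')
l=np.arange(-.048,.048,.0005)
for dx in np.arange(-.014,.015,.004):
    uv=proj(c,np.c_[o+l[:,None]*ay+dx*ax,np.full(len(l),.048+np.sqrt(.0165**2-dx**2))]).astype(np.float32)
    spec(l,cv2.remap(p,uv[:,0],uv[:,1],cv2.INTER_LINEAR)[:,0],f'img {dx:.3f}')
k=(abs(X)<.003)&(abs(L)<.05);i=np.argsort(L[k]);
print([(float(round(a*1e3,1)),float(round(b*1e3,1))) for a,b in zip(L[k][i][::4],Z[k][i][::4])])
```

```text
depth -0.014 n=413 [(10.25, 0.00083), (10.0, 0.00082), (10.5, 0.00079), (9.75, 0.00073)]
depth -0.010 n=664 [(9.75, 0.00101), (10.0, 0.00101), (10.25, 0.00093), (9.5, 0.00093)]
depth -0.006 n=568 [(10.0, 0.0008), (9.75, 0.00079), (10.25, 0.00075), (9.5, 0.00072)]
depth -0.002 n=542 [(10.0, 0.00073), (9.75, 0.00072), (10.25, 0.00069), (9.5, 0.00064)]
depth 0.002 n=499 [(10.0, 0.00072), (9.75, 0.00069), (10.25, 0.00069), (10.5, 0.00061)]
depth 0.006 n=459 [(10.0, 0.00075), (9.75, 0.00073), (10.25, 0.00072), (10.5, 0.00064)]
depth 0.010 n=396 [(10.0, 0.00089), (10.25, 0.00086), (9.75, 0.00084), (10.5, 0.00078)]
depth 0.014 n=272 [(10.0, 0.00103), (10.25, 0.001), (9.75, 0.001), (10.5, 0.00091)]
img -0.014 [(10.0, 6.47148), (10.25, 6.24281), (9.75, 6.18362), (10.5, 5.60427)]
img -0.010 [(10.25, 2.23865), (10.0, 2.20055), (10.5, 2.07376), (9.75, 1.93535)]
img -0.006 [(10.5, 2.01268), (10.25, 1.93317), (10.75, 1.89677), (10.0, 1.64495)]
img -0.002 [(9.5, 1.50557), (9.75, 1.39861), (9.25, 1.36944), (10.0, 1.13154)]
img 0.002 [(10.5, 2.72054), (10.75, 2.63754), (10.25, 2.61171), (11.0, 2.4061
[... 2510 characters left out ...]
), (27.9, 61.4), (28.4, 61.8), (28.8, 63.3), (29.4, 63.0), (30.0, 63.8), (30.6, 67.8), (31.1, 66.1), (31.5, 65.6), (32.0, 67.9), (32.3, 66.3), (32.8, 65.3), (33.2, 66.3), (33.7, 66.1), (34.2, 67.8), (34.5, 64.0), (34.9, 63.8), (35.3, 62.9), (35.8, 62.1), (36.2, 62.7), (36.7, 61.4), (37.1, 60.8), (37.6, 61.5), (38.0, 62.8), (38.4, 60.7), (38.9, 61.5), (39.4, 61.8), (39.8, 63.8), (40.2, 63.2), (40.8, 66.5), (41.2, 65.2), (41.6, 66.4), (42.0, 66.2), (42.4, 66.5), (42.8, 66.4), (43.3, 65.5), (43.6, 0.8), (44.1, 66.6), (44.5, 66.0), (44.9, 64.9), (45.2, 63.2), (45.5, 1.3), (45.9, 62.0), (46.5, 61.5), (46.7, 62.8), (47.2, 63.4), (47.8, 62.3), (48.3, 62.3), (48.7, 62.1), (49.1, 61.2), (49.6, 62.3)]
```

Depth and brightness both point clearly to a 10 mm pitch, with crest centres at L ≈ 2.3 + 10k mm. So I'll try the red comb first. I'll refine its position from the first wrist depth image.

Run:
```python
from h import *
import pickle
d=np.load('w1.npy');c=pickle.load(open('w1.pkl','rb'));E=c['extrinsics'];p=cv2.imread('pics/w1.png')
for col in('red','blue'):
    a,u,m=max(blobs(cmask(p,col),40),key=lambda b:b[0]);v,uu=np.nonzero(m)
    n=cv2.undistortPoints(np.c_[uu,v].astype(float).reshape(-1,1,2),K(c),np.array(c['D']))[:,0]
    Q=(np.c_[n,np.ones(len(n))]*d[v,uu][:,None]-E[:3,3])@E[:3,:3];t=Q[Q[:,2]>.062]
    g=np.median(t,0);r=cv2.minAreaRect(t[:,:2].astype(np.float32));print(col,g.round(4),np.array(r[0]).round(4),np.array(r[1]).round(4),r[2])
    x=(np.array(r[0])+g[:2])/2
s=robot.read_state();T=R.from_rotvec(s['orientation']).as_matrix()
print(s['tool_pos'],T.T@(np.array([.4263,-.169,.40])-s['tool_pos']))
```

```text
red [ 0.4269 -0.1684  0.0652] [ 0.4588 -0.1523] [0.0956 0.0264] 27.383914947509766
blue [ 0.4223 -0.2393  0.0652] [ 0.4565 -0.1938] [0.1438 0.0204] 53.60649108886719
[ 0.5080713 -0.3242577  0.4038359] [ 0.14862216 -0.09327646  0.00414333]
```

Emit:
apply_moves:
  series:
    - [[30,-18.5,0],[0,0,0]]
    - [[30,-18.5,0],[0,0,0]]
    - [[30,-18.5,0],[0,0,0]]
    - [[30,-18.5,0],[0,0,0]]
    - [[28.6,-19.3,0],[0,0,0]]
    - [[0,0,40],[0,0,0]]
    - [[0,0,40],[0,0,0]]
    - [[0,0,40],[0,0,0]]
    - [[0,0,20],[0,0,0]]
    - [[0,0,0],[0,0,0]]
    - [[0,0,0],[0,0,0]]

```text
t: 4.53
tool_pos: [0.4257, -0.1676, 0.2642]
orientation: [-2.299, -2.137, 0.001]
force: [0.5, 0.5, -0.0]
opening: 0.0558
gripper_force: 0.0
```

Emit:
apply_moves:
  series:
    - [[-1,0.5,22],[0,0,0]]
    - [[0,0,15],[0,0,0]]
    - [[0,0,7],[0,0,0]]
    - [[0,0,0],[0,0,0]]
    - [[0,0,0],[0,0,0]]

```text
t: 4.95
tool_pos: [0.4274, -0.17, 0.2224]
orientation: [2.301, 2.136, 0.001]
force: [-0.7, 0.2, -0.1]
opening: 0.0556
gripper_force: 0.0
```

Emit:
apply_moves:
  series:
    - [[0,0,0],[0,0,0]]
    - [[0,0,0],[0,0,0]]
    - [[0,0,0],[0,0,0]]
    - [[0,0,0],[0,0,0]]
    - [[0,0,0],[0,0,0]]
    - [[0,0,0],[0,0,0]]
    - [[0,0,0],[0,0,0]]
    - [[0,0,0],[0,0,0]]
    - [[0,0,0],[0,0,0]]
  claw: 0
  newtons: 25

```text
t: 5.7
tool_pos: [0.4267, -0.1698, 0.2206]
orientation: [-2.302, -2.137, 0.0]
force: [-0.1, 0.2, -0.8]
opening: 0.0117
gripper_force: 25.0
```

Emit:
apply_moves:
  series:
    - [[0,0,-10],[0,0,0]]
    - [[0,0,-30],[0,0,0]]
    - [[0,0,-40],[0,0,0]]
    - [[0,0,-40],[0,0,0]]
    - [[-17,31,0],[0,0,0]]
    - [[-17,31,0],[0,0,0]]
    - [[-17,31,0],[0,0,0]]
    - [[-17,31,0],[0,0,0]]
    - [[-17,31,0],[0,0,0]]
    - [[-12.3,28,0],[0,0,0]]
    - [[0,0,0],[0,0,-0.079]]
    - [[0,0,0],[0,0,-0.079]]

```text
t: 6.7
tool_pos: [0.603, -0.2812, 0.3394]
orientation: [-2.121, -2.314, 0.001]
force: [-0.5, 0.1, -1.4]
opening: 0.0118
gripper_force: 25.0
```

Emit:
apply_moves:
  series:
    - [[0,0,0],[0,0,0]]
    - [[0,0,0],[0,0,0]]
    - [[0,0,0],[0,0,0]]

```text
t: 6.95
tool_pos: [0.6018, -0.2803, 0.3413]
orientation: [2.129, 2.309, 0.0]
force: [-0.6, 0.1, -1.5]
opening: 0.0121
gripper_force: 25.0
```

```bash
cat >> h.py <<'E'
ay=np.array([-.0814,.9967]);o=np.array([.6019,-.2805]);ax=np.array([.9967,.0814])
def rep():
    s=robot.read_state();T=R.from_rotvec(s['orientation']).as_matrix();q=s['tool_pos'];d=q[:2]-o
    print('t',s['t'],'L',round(1e3*d@ay,2),'X',round(1e3*d@ax,2),'z',round(1e3*q[2],2),'yaw err',round(float(np.arctan2(T[1,1],T[0,1]))-.0815,4),'down',T[:2,2].round(4),'F',s['force'].round(1),'M',s['wrist_torque'].round(2),'op',s['opening'],s['gripper_force'])
E
python3 -c "from h import *;rep()"
```

```text
t 6.95 L 0.18 X -0.05 z 341.31 yaw err -0.0004 down [ 0.0003 -0.0002] F [-0.6  0.1 -1.5] M [-0.09  0.04  0.01] op 0.012140554592438424 24.99500423669815
```

Emit:
apply_moves:
  series:
    - [[2,0,30],[0,0,0]]
    - [[0,0,20],[0,0,0]]
    - [[0,0,10],[0,0,0]]
    - [[0,0,2],[0,0,0]]
    - [[0,0,2],[0,0,0]]
    - [[0,0,0],[0,0,0]]
    - [[0,0,0],[0,0,0]]

```text
t: 7.53
tool_pos: [0.6023, -0.2788, 0.2785]
orientation: [2.125, 2.31, 0.001]
force: [0.4, 0.0, -0.2]
opening: 0.0117
gripper_force: 25.0
```

```bash
python3 -c "from h import *;rep()"
```

```text
t 7.5333 L 1.68 X 0.56 z 278.54 yaw err 0.0017 down [ 0.0022 -0.0012] F [ 0.4  0.  -0.2] M [-0.06  0.04  0.01] op 0.011688803369426784 24.995116889476776
```

Emit:
apply_moves:
  series:
    - [[0,0,0.7],[0,0,0]]
    - [[0,0,0.7],[0,0,0]]
    - [[0,0,0.7],[0,0,0]]
    - [[0,0,0],[0,0,0]]
    - [[0,0,0],[0,0,0]]
    - [[0,0,0],[0,0,0]]

```text
t: 8.03
tool_pos: [0.6018, -0.2785, 0.2746]
orientation: [-2.127, -2.312, 0.0]
force: [-0.3, 0.3, -0.9]
opening: 0.0116
gripper_force: 25.0
```

```bash
python3 -c "from h import *;rep()"
```

```text
t 8.0333 L 2.02 X 0.07 z 274.64 yaw err 0.002 down [-0.0001  0.    ] F [-0.3  0.3 -0.9] M [-0.08  0.02  0.02] op 0.0116485913431805 24.99514639377594
```

Emit:
apply_moves:
  series:
    - [[0,0,0.5],[0,0,0]]
    - [[0,0,0.5],[0,0,0]]
    - [[0,0,0],[0,0,0]]
    - [[0,0,0],[0,0,0]]

```text
t: 8.37
tool_pos: [0.6018, -0.2785, 0.2735]
orientation: [-2.127, -2.312, 0.0]
force: [-0.1, 0.2, -0.7]
opening: 0.0118
gripper_force: 25.0
```

Emit:
apply_moves:
  series:
    - [[0,0,0.4],[0,0,0]]
    - [[0,0,0.4],[0,0,0]]
    - [[0,0,0],[0,0,0]]
    - [[0,0,0],[0,0,0]]

```text
t: 8.7
tool_pos: [0.6018, -0.2785, 0.2728]
orientation: [-2.127, -2.312, -0.0]
force: [0.8, -0.4, -0.6]
opening: 0.0117
gripper_force: 25.0
```

```bash
python3 -c "from h import *;rep()"
```

```text
t 8.7 L 2.05 X 0.09 z 272.78 yaw err 0.0021 down [-0.      0.0001] F [ 0.8 -0.4 -0.6] M [-0.07  0.06 -0.  ] op 0.011707691529909341 24.995143711566925
```

No contact yet, already about 2 mm below crest height, so the teeth may be entering the grooves. I'll continue gently.

Emit:
apply_moves:
  series:
    - [[0,0,0.4],[0,0,0]]
    - [[0,0,0.4],[0,0,0]]
    - [[0,0,0],[0,0,0]]
    - [[0,0,0],[0,0,0]]

```text
t: 9.03
tool_pos: [0.6018, -0.2785, 0.272]
orientation: [-2.127, -2.312, -0.0]
force: [-1.1, 0.0, -1.4]
opening: 0.0119
gripper_force: 25.0
```

Emit:
apply_moves:
  series:
    - [[0,0,0.4],[0,0,0]]
    - [[0,0,0.4],[0,0,0]]
    - [[0,0,0],[0,0,0]]
    - [[0,0,0],[0,0,0]]

```text
t: 9.37
tool_pos: [0.6018, -0.2785, 0.2712]
orientation: [-2.127, -2.312, 0.0]
force: [-0.3, -0.2, -0.7]
opening: 0.0115
gripper_force: 25.0
```

```bash
python3 -c "from h import *;rep()"
```

```text
t 9.3667 L 2.03 X 0.09 z 271.18 yaw err 0.0021 down [-0.0001  0.    ] F [-0.3 -0.2 -0.7] M [-0.09  0.03  0.02] op 0.011547607042721493 24.99508559703827
```

Emit:
apply_moves:
  series:
    - [[0,0,0.4],[0,0,0]]
    - [[0,0,0.4],[0,0,0]]
    - [[0,0,0],[0,0,0]]
    - [[0,0,0],[0,0,0]]

```text
t: 9.7
tool_pos: [0.6018, -0.2785, 0.2704]
orientation: [2.127, 2.312, -0.0]
force: [0.0, -0.5, -0.5]
opening: 0.012
gripper_force: 25.0
```

Emit:
apply_moves:
  series:
    - [[0,0,0.3],[0,0,0]]
    - [[0,0,0.3],[0,0,0]]
    - [[0,0,0],[0,0,0]]
    - [[0,0,0],[0,0,0]]

```text
t: 10.03
tool_pos: [0.6019, -0.2785, 0.2699]
orientation: [2.126, 2.312, -0.0]
force: [0.1, -0.9, 0.1]
opening: 0.0116
gripper_force: 25.0
```

```bash
python3 -c "from h import *;rep()"
```

```text
t 10.0333 L 1.96 X 0.13 z 269.91 yaw err 0.0021 down [ 0.0002 -0.0002] F [ 0.1 -0.9  0.1] M [-0.25 -0.03 -0.01] op 0.011609798887835449 24.994814693927765
```

Emit:
apply_moves:
  series:
    - [[0,0,0.3],[0,0,0]]
    - [[0,0,0.2],[0,0,0]]
    - [[0,0,0],[0,0,0]]
    - [[0,0,0],[0,0,0]]

```text
t: 10.37
tool_pos: [0.6019, -0.2786, 0.2696]
orientation: [2.126, 2.312, 0.0]
force: [0.5, -0.4, 2.1]
opening: 0.0118
gripper_force: 25.0
```

```bash
python3 -c "from h import *;rep()"
```

```text
t 10.3667 L 1.92 X 0.18 z 269.61 yaw err 0.0021 down [ 0.0004 -0.0003] F [ 0.5 -0.4  2.1] M [-0.26  0.   -0.05] op 0.01183452925312958 24.99534845352173
```

Emit:
apply_moves:
  series:
    - [[0,0,0.3],[0,0,0]]
    - [[0,0,0.3],[0,0,0]]
    - [[0,0,0],[0,0,0]]
    - [[0,0,0],[0,0,0]]

```text
t: 10.7
tool_pos: [0.602, -0.2786, 0.2693]
orientation: [2.126, 2.312, 0.0]
force: [-0.8, -1.5, 4.2]
opening: 0.012
gripper_force: 25.0
```

```bash
python3 -c "from h import *;rep()"
```

```text
t 10.7 L 1.91 X 0.3 z 269.29 yaw err 0.0021 down [ 0.0009 -0.0005] F [-0.8 -1.5  4.2] M [-0.22 -0.06 -0.04] op 0.01200482896996859 24.996201395988464
```

Emit:
apply_moves:
  series:
    - [[-0.4,0,0.3],[0,0,0]]
    - [[0,0,0.3],[0,0,0]]
    - [[0,0,0],[0,0,0]]
    - [[0,0,0],[0,0,0]]

```text
t: 11.03
tool_pos: [0.6022, -0.2788, 0.2691]
orientation: [2.126, 2.312, 0.001]
force: [-0.1, 1.6, 7.4]
opening: 0.0115
gripper_force: 25.0
```

Run:
```python
from h import *
rep()
c=robot.calibration('wrist');p,d=robot.read_camera('wrist');cv2.imwrite('pics/w3.png',p)
s,_=robot.read_camera('scene');cv2.imwrite('pics/s3.png',cv2.resize(s[150:290,280:460],None,fx=4,fy=4,interpolation=cv2.INTER_CUBIC))
```

```text
t 11.0333 L 1.71 X 0.41 z 269.07 yaw err 0.0022 down [ 0.0011 -0.0001] F [-0.1  1.6  7.4] M [0.11 0.1  0.04] op 0.011490997522388992 24.997842013835907
```

View pics/w3.png

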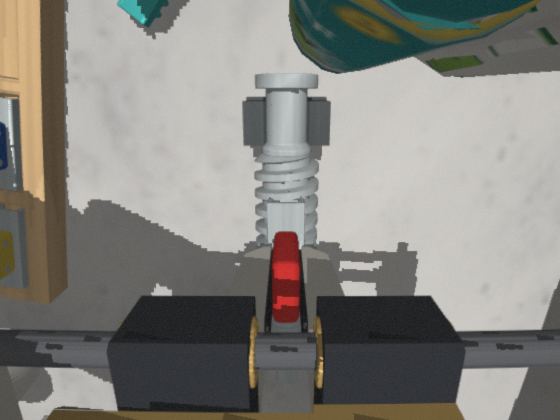

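View pics/s3.png

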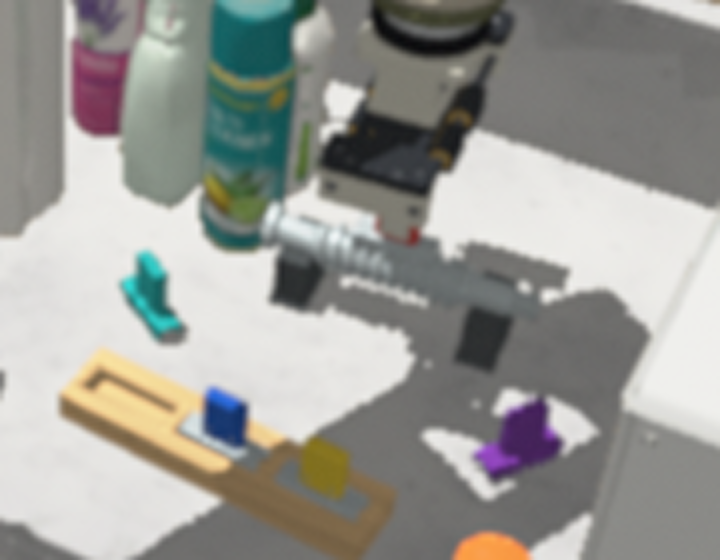

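The red comb (grip at (286,275) in the wrist view) sits centred along the thread at about 99.6 mm, pressed with 7 N, so it is fully home. The stand holds blue and yellow. I'll ease off, release and retreat.

Emit:
apply_moves:
  series:
    - [[0,0,-0.5],[0,0,0]]
    - [[0,0,-0.5],[0,0,0]]
    - [[0,0,0],[0,0,0]]
    - [[0,0,0],[0,0,0]]

```text
t: 11.47
tool_pos: [0.6021, -0.2788, 0.2692]
orientation: [2.126, 2.312, 0.001]
force: [1.9, -0.5, 2.9]
opening: 0.0123
gripper_force: 25.0
```

Emit:
apply_moves:
  series:
    - [[0,0,0],[0,0,0]]
    - [[0,0,0],[0,0,0]]
    - [[0,0,0],[0,0,0]]
    - [[0,0,0],[0,0,0]]
    - [[0,0,0],[0,0,0]]
    - [[0,0,-5],[0,0,0]]
    - [[0,0,-15],[0,0,0]]
    - [[0,0,-30],[0,0,0]]
    - [[0,0,-40],[0,0,0]]
    - [[0,0,-40],[0,0,0]]
    - [[-25,0,0],[0,0,0]]
    - [[-25,0,0],[0,0,0]]
  claw: 0.35

```text
t: 12.47
tool_pos: [0.6071, -0.3285, 0.4054]
orientation: [2.118, 2.308, 0.003]
force: [-0.5, -0.6, -1.7]
opening: 0.0325
gripper_force: 0.0
```

Emit:
apply_moves:
  series:
    - [[-25,0,0],[0,0,0]]
    - [[0,0,0],[0,0,0]]
    - [[0,0,0],[0,0,0]]
    - [[0,0,0],[0,0,0]]

```text
t: 12.8
tool_pos: [0.6081, -0.3534, 0.399]
orientation: [-2.127, -2.312, -0.0]
force: [0.0, -0.4, 0.1]
opening: 0.0323
gripper_force: 0.0
```

Run:
```python
from h import *
rep()
c=robot.calibration('wrist');p,d=robot.read_camera('wrist');cv2.imwrite('pics/w4.png',p);E=c['extrinsics']
for col in HS:
  for a,u,m in blobs(cmask(p,col),100):
    v,uu=np.nonzero(m);n=cv2.undistortPoints(np.c_[uu,v].astype(float).reshape(-1,1,2),K(c),np.array(c['D']))[:,0]
    Q=(np.c_[n,np.ones(len(n))]*d[v,uu][:,None]-E[:3,3])@E[:3,:3];Q=Q[d[v,uu]>0];zt=np.percentile(Q[:,2],60);t=Q[Q[:,2]>zt-.003];g=np.median(t,0)
    r=np.polyfit(t[:,1],t[:,0],1)
    print(col,a,u.round(),'L,X',(1e3*np.array([(g[:2]-o)@ay,(g[:2]-o)@ax])).round(1),'world',g.round(4),'top',zt.round(4),'slope',r[0].round(3))
```

```text
t 12.8 L -73.12 X 0.2 z 399.03 yaw err 0.0018 down [-0.0003  0.0006] F [ 0.  -0.4  0.1] M [-0.06  0.02 -0.01] op 0.03230811789513072 0.0
red 634 [285. 102.] L,X [ 3.2 -0.2] world [ 0.6014 -0.2773  0.1139] top 0.1141 slope -0.065
blue 1135 [76. 38.] L,X [  54.2 -175.4] world [ 0.4227 -0.2407  0.0652] top 0.064 slope 0.043
blue 996 [ 39. 311.] L,X [-205.6 -257.4] world [ 0.3621 -0.5063  0.0585] top 0.0586 slope 0.416
yellow 1025 [ 75. 123.] L,X [ -15.7 -186.2] world [ 0.4176 -0.3113  0.065 ] top 0.0634 slope 0.067
```

View pics/w4.png

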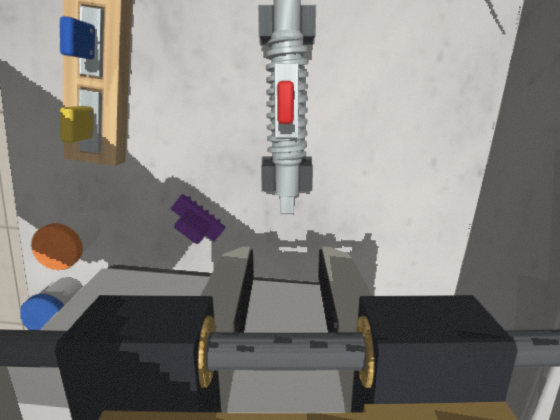

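The red comb stands upright and centred at (286,102). Its top is at 114 mm, which puts the grip point at 100 mm, and L is about 3 mm. Blue (76,38) and yellow (75,123) are untouched in the stand, and the arm is clear.

```bash
python3 -c "from plant import robot;print(robot.close_job())"
```

```text
the job is handed in; nothing more can be done
None
```

The spindle behind the stand has a 10 mm pitch: the red comb went fully home (pressed at about 7 N) and sits upright mid-thread; blue and yellow stayed in the stand, untried, because the depth image already showed 10 mm; the job is handed in.

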